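# Pack the toast-decorating caddy away

### The arm

A 7-joint arm with a two-finger parallel gripper is mounted at the origin on the work surface. World frame = base frame: x ahead of the robot, y to its left, z up, the work surface at z = 0. Lengths are in m, angles in rad, forces in N, time in s.
With the tool pointing down it reaches from about 0.4 to 0.9 m from the base axis. Payload 5.5 kg.
Tool frame: the origin (TCP) lies midway between the tips of the shut fingers; the grasp point (between the pads) lies 19 mm behind it (manip.grip_depth is the distance from the TCP to the grasp point, in m); z points along the fingers, y is the line along which they close (so a half turn about z gives the same grasp; the last joint's range is limited). The gripper opens to 92 mm and grips with 3 to 60 N. Pads are 19 mm wide; open, the fingers measure 130 mm over their backs; the gripper's body (75 mm by 190 mm) begins 47 mm behind the grasp point.
Start: joints at [1.456, 0.501, -0.427, 1.55, 0.221, 1.138, -0.21], TCP at [0.24, -0.604, 0.227] pointing down, gripper open.
Joint ranges: [-2.88, 2.88], [-0.31, 2.03], [-1.54, 1.56], [0.2, 2.42], [-1.41, 4.55], [0.19, 2.02], [-2.57, 2.57]. Speed limits (rad/s): [2.57, 2.57, 3.14, 3.14, 3.14, 3.14, 3.14].

### API

Orientations are given as a unit quaternion [x, y, z, w].
In Python, from bench import manip, effector, viewer gives the robot as it stands. Calls block until the motion is done:
- manip.move_pose(position, orientation): joint-space move of the TCP to a pose.
- manip.servo_line(position, ori=None, vel=0.15): straight line of the TCP; ori=None keeps the orientation; vel is the mean speed in m/s.
- manip.movej(angles): joint-space move.
- effector.open_jaws() and effector.close(f_grip=None): open the fingers fully, or close them until they stop; f_grip is the grip in N (None keeps the last).
- manip.sleep(seconds).
- manip.solve_ik(position, orientation): joint angles nearest the present ones, or None.
- viewer.get_image(name): name is "scene" or "top" or "wrist"; returns the picture (480x640x3 uint8, red, green, blue); there is no depth.
- viewer.get_calibration(name): a dict with "vfov" (degrees; the focal length in pixels is half the picture's height over the tangent of half this angle, whatever the lens; pixels are square), "cx", "cy" (the principal point, pixels), "eye" and "attitude" of the camera in the world. Camera axes: x right, y down, z forward; pixel columns grow to the right and rows downward; lengths in m; the calibration is good to about 2 mm. A picture is of the moment at which its call begins: read the wrist's pose just before it. get_calibration takes no time and is no camera call; for the wrist camera it gives the pose at the moment of the call.
A pose or a line that the arm cannot do raises manip.PlanningError and nothing moves.
- manip.hand_in(): hands the job in; it is judged then, once.
Readings, each from a call of its own:
- manip.current_clock(): time.
- manip.current_q(): joint angles.
- manip.current_joint_velocities(): joint speeds.
- manip.current_tau(): joint torques, N m.
- manip.current_tool_pos(): TCP position.
- manip.current_tcp_rot(): TCP orientation.
- manip.current_force(): force on the tool from outside, world axes, zero at the start.
- manip.current_wrist_torque(): the same for the moment, N m.
- manip.current_finger_gap(): finger opening in m.
- manip.current_gripper_force(): force on a finger pad.
Only numpy, scipy, OpenCV 4.12 (cv2) and the standard library are available. Lean on these libraries where they do the work, as an engineer would, in place of code of your own. Each camera call takes 0.05 s, during which the arm holds its last target. There are 200 camera calls.

### The job

Pack up the decorating kit after the baking class: first stand every decorating pen upright, white tip down and fully down, in the wells of the caddy's block. Then stack every keyed tin on the caddy's round seat, in any order, each turned so that its notch drops over the orange key below and it sits fully home, and last close the stack with the lid, seated on its key in the same way. Leave the dishes and jars around them where they are.

Things in the scene. Friction and masses are not known exactly. Their poses are not given: they have to be found in the camera images.
- tin_a_center (a point): White round tin, 62 mm across, 39 mm high, 0.16 kg, loose on the table (point: on its axis, 19.5 mm above its underside; z up, x towards its orange mark). Foot 8 mm high, within radius 25 mm, with a 12 mm wide notch at +x; body 62 mm across from 8 to 32 mm; top recessed at 32 mm inside a rim that reaches 39 mm. The tins differ only in colour and go in any order; may be absent
- tin_a_key (a point): point of the white tin 18.5 mm from its axis towards its orange stripe (+x), half-way up. Here are the notch (below) and an orange key block (above, in the recess, 8 mm wide, 7 mm high, 10 to 27 mm from the axis; rim 54 mm across inside). Notch over key, a tin sits with its underside 32 mm above that of the one below, foot in the recess; else it rides 7 mm high
- tin_b_center (a point): Blue round tin, 62 mm across, 39 mm high, 0.16 kg, loose on the table (point: on its axis, 19.5 mm above its underside; z up, x towards its orange mark). Foot 8 mm high, within radius 25 mm, with a 12 mm wide notch at +x; body 62 mm across from 8 to 32 mm; top recessed at 32 mm inside a rim that reaches 39 mm. The tins differ only in colour and go in any order; may be absent
- tin_b_key (a point): point of the blue tin 18.5 mm from its axis towards its orange stripe (+x), half-way up. Here are the notch (below) and an orange key block (above, in the recess, 8 mm wide, 7 mm high, 10 to 27 mm from the axis; rim 54 mm across inside). Notch over key, a tin sits with its underside 32 mm above that of the one below, foot in the recess; else it rides 7 mm high
- tin_c_center (a point): Green round tin, 62 mm across, 39 mm high, 0.16 kg, loose on the table (point: on its axis, 19.5 mm above its underside; z up, x towards its orange mark). Foot 8 mm high, within radius 25 mm, with a 12 mm wide notch at +x; body 62 mm across from 8 to 32 mm; top recessed at 32 mm inside a rim that reaches 39 mm. The tins differ only in colour and go in any order; may be absent
- tin_c_key (a point): point of the green tin 18.5 mm from its axis towards its orange stripe (+x), half-way up. Here are the notch (below) and an orange key block (above, in the recess, 8 mm wide, 7 mm high, 10 to 27 mm from the axis; rim 54 mm across inside). Notch over key, a tin sits with its underside 32 mm above that of the one below, foot in the recess; else it rides 7 mm high
- tin_d_center (a point): Yellow round tin, 62 mm across, 39 mm high, 0.16 kg, loose on the table (point: on its axis, 19.5 mm above its underside; z up, x towards its orange mark). Foot 8 mm high, within radius 25 mm, with a 12 mm wide notch at +x; body 62 mm across from 8 to 32 mm; top recessed at 32 mm inside a rim that reaches 39 mm. The tins differ only in colour and go in any order; may be absent
- tin_d_key (a point): point of the yellow tin 18.5 mm from its axis towards its orange stripe (+x), half-way up. Here are the notch (below) and an orange key block (above, in the recess, 8 mm wide, 7 mm high, 10 to 27 mm from the axis; rim 54 mm across inside). Notch over key, a tin sits with its underside 32 mm above that of the one below, foot in the recess; else it rides 7 mm high
- lid_center (a point): steel lid, 62 mm across, 0.11 kg: notched foot as on the tins (8 mm), disc to 14 mm, and a wooden bar handle on top, 36 mm long along the lid's x, 14 mm wide along y, 14 to 40 mm above the underside (point: on the axis, 20 mm above the underside; z up, x towards its orange mark, over the notch). Seats in a tin as tins do, underside 32 mm above that tin's
- lid_key (a point): point of the lid 18.5 mm from its axis towards its orange mark (+x), 20 mm above the underside: over its notch
- stack_seat (a point): round steel seat on the fixed wooden caddy (point: centre of its recess floor, 22 mm above the table, on which the first tin's underside rests; z up, x towards its orange key). Rim and key as in a tin's top. Caddy board 150 x 220 x 10 mm along x and y, its middle 55 mm to +y of this point; the pen block's middle 125 mm to +y
- stack_key (a point): top of the orange key of the seat, 18.5 mm from the seat's centre towards +x; each tin's and the lid's orange mark must end above it
- pen_block (a point): centre of the top of the caddy's brown pen block, 65 mm above the table (z up, axes as the seat's); the block is 150 mm long along x, 50 mm wide along y, with four square wells in a row at x = -54, -18, 18 and 54 mm from here, each 24 x 24 mm and 50 mm deep
- drainer: white loose drainer block, 0.7 kg, 150 x 60 x 55 mm with four square 21 mm holes, 45 mm deep, 36 mm apart along its x (origin: centre of its underside); the pens start in these holes
- pen_a_center (a point): upright decorating pen, a round stick 16 mm across and 135 mm long, red with a white tip section at the bottom (this point: its centre, 67.5 mm above its bottom end; z along it, upwards). Starts standing loosely in the drainer with about 90 mm showing, and may lean a little. About 35 g. Absent in some runs; any pen may go in any well, one to a well
- pen_b_center (a point): upright decorating pen, a round stick 16 mm across and 135 mm long, yellow with a white tip section at the bottom (this point: its centre, 67.5 mm above its bottom end; z along it, upwards). Starts standing loosely in the drainer with about 90 mm showing, and may lean a little. About 35 g. Absent in some runs; any pen may go in any well, one to a well
- pen_c_center (a point): upright decorating pen, a round stick 16 mm across and 135 mm long, green with a white tip section at the bottom (this point: its centre, 67.5 mm above its bottom end; z along it, upwards). Starts standing loosely in the drainer with about 90 mm showing, and may lean a little. About 35 g. Absent in some runs; any pen may go in any well, one to a well
- pen_d_center (a point): upright decorating pen, a round stick 16 mm across and 135 mm long, blue with a white tip section at the bottom (this point: its centre, 67.5 mm above its bottom end; z along it, upwards). Starts standing loosely in the drainer with about 90 mm showing, and may lean a little. About 35 g. Absent in some runs; any pen may go in any well, one to a well
- plate: white plate, 136 mm across, 18 mm high (origin: centre of its underside); not part of the job, to be left standing where it is
- ramekin: small white open dish, 72 mm across, 40 mm high (origin: centre of its underside); not part of the job, to be left standing where it is
- jar: amber jar with brass-coloured cap, 64 mm across, 85 mm high (origin: centre of its underside); not part of the job, to be left standing where it is
- cup: blue cup, 70 mm across, 65 mm high (origin: centre of its underside); not part of the job, to be left standing where it is
- spice: little clear jar with red cap, 40 mm across, 75 mm high (origin: centre of its underside); not part of the job, to be left standing where it is
Things that resemble listed ones, but are neither listed nor needed, are in the scene too. Of the things shaped like the part that bears pen_d_center, the blue one is meant.

How it is judged:
On the way, in this order (a step that is already met when the one before it is completed fails the run):
1. all pens stand in the wells of the caddy (z of each of pen_a_center, pen_b_center, pen_c_center, pen_d_center in the frame of pen_block below 0.035 m and x of pen_a_center in the frame of pen_block between -0.075 and 0.075 m and y of pen_a_center in the frame of pen_block between -0.025 and 0.025 m and angle between each of pen_a_center, pen_b_center, pen_c_center, pen_d_center's own z axis and vertical below 0.3 rad and x of pen_b_center in the frame of pen_block between -0.075 and 0.075 m and y of pen_b_center in the frame of pen_block between -0.025 and 0.025 m and x of pen_c_center in the frame of pen_block between -0.075 and 0.075 m and y of pen_c_center in the frame of pen_block between -0.025 and 0.025 m and x of pen_d_center in the frame of pen_block between -0.075 and 0.075 m and y of pen_d_center in the frame of pen_block between -0.025 and 0.025 m), for 0.2 s.
2. all tins are stacked and seated on the caddy, keys aligned (horizontal distance between each of tin_a_center, tin_b_center, tin_c_center, tin_d_center and stack_seat below 0.012 m and horizontal distance between each of tin_a_key, tin_b_key, tin_c_key, tin_d_key and stack_key below 0.014 m and angle between each of tin_a_center, tin_b_center, tin_c_center, tin_d_center's own z axis and vertical below 0.12 rad and (height (world z) of tin_a_center between 0.0385 and 0.0445 m or height (world z) of tin_a_center between 0.0705 and 0.0765 m or height (world z) of tin_a_center between 0.1025 and 0.1085 m or height (world z) of tin_a_center between 0.1345 and 0.1405 m) and (height (world z) of tin_b_center between 0.0385 and 0.0445 m or height (world z) of tin_b_center between 0.0705 and 0.0765 m or height (world z) of tin_b_center between 0.1025 and 0.1085 m or height (world z) of tin_b_center between 0.1345 and 0.1405 m) and (height (world z) of tin_c_center between 0.0385 and 0.0445 m or height (world z) of tin_c_center between 0.0705 and 0.0765 m or height (world z) of tin_c_center between 0.1025 and 0.1085 m or height (world z) of tin_c_center between 0.1345 and 0.1405 m) and (height (world z) of tin_d_center between 0.0385 and 0.0445 m or height (world z) of tin_d_center between 0.0705 and 0.0765 m or height (world z) of tin_d_center between 0.1025 and 0.1085 m or height (world z) of tin_d_center between 0.1345 and 0.1405 m)), for 0.2 s.
3. the lid is seated on the top tin (horizontal distance between lid_center and stack_seat below 0.012 m and horizontal distance between lid_key and stack_key below 0.014 m and angle between lid_center's own z axis and vertical below 0.12 rad and (height (world z) of lid_center between 0.135 and 0.141 m or height (world z) of lid_center between 0.167 and 0.173 m)), for 0.2 s.
At the end, for the whole second after the job is handed in: Tins and lid in one upright stack (0.12 rad) on the seat, lid on top: axes within 12 mm, orange marks within 14 mm of the key, seated heights within 3 mm; every pen in a well of the block (centre under 35 mm above its mouth), within 0.3 rad of upright; all at rest (all of step 1 and all of step 2 and all of step 3 and linear speed of each of tin_a, tin_b, tin_c, tin_d, pen_a, pen_b, pen_c, pen_d, lid below 0.03 m/s); the robot touches nothing.
It fails at once if the plate is pushed more than 50 mm from its place or tipped over (distance of plate from where it was at the start of the episode above 0.05 m or angle between plate's own z axis and vertical above 0.6 rad).
It fails at once if the ramekin is pushed more than 50 mm from its place or tipped over (distance of ramekin from where it was at the start of the episode above 0.05 m or angle between ramekin's own z axis and vertical above 0.6 rad).
It fails at once if the jar is pushed more than 50 mm from its place or tipped over (distance of jar from where it was at the start of the episode above 0.05 m or angle between jar's own z axis and vertical above 0.6 rad).
It fails at once if the cup is pushed more than 50 mm from its place or tipped over (distance of cup from where it was at the start of the episode above 0.05 m or angle between cup's own z axis and vertical above 0.6 rad).
It fails at once if the spice is pushed more than 50 mm from its place or tipped over (distance of spice from where it was at the start of the episode above 0.05 m or angle between spice's own z axis and vertical above 0.6 rad).
Of tin_a, tin_b, tin_c, tin_d only 3 to 4 are there at a start; the rules pass over those that are not, and their reading is None.
Of pen_a, pen_b, pen_c, pen_d only 3 to 4 are there at a start; the rules pass over those that are not, and their reading is None.
At some moment in a run one of lid, drainer may be knocked a few centimetres aside while the robot is not near it.
It also fails if it takes over 210 s, if anything falls off the work surface, if the arm or the gripper's body presses on something with over 40 N, if the wrist force passes 120 N, or if a joint passes its speed limit or range.

## Working session

There is one attempt and no reset: what is moved stays moved. The work goes in short steps, each a Python script; the robot and the scene stay as the last script left them, time stands still between calls to the robot, and variables do not carry over. Pictures are saved under pics/ and viewed, at most 14 in all, crops included, and the job is handed in when it is done.

```bash
ls; mkdir -p pics; python3 - <<'E'
from bench import manip, effector, viewer
import cv2
for n in ["scene","top","wrist"]:
    im=viewer.get_image(n); cv2.imwrite(f"pics/{n}0.png",im[:,:,::-1])
    print(n,viewer.get_calibration(n))
print(manip.current_clock(),manip.current_tcp_rot(),manip.grip_depth)
E
```

```text
pics
scene {'vfov': 52.574507323588506, 'cx': 320.9537115816607, 'cy': 238.18769978272613, 'eye': array([1.08985551, 0.64665574, 0.6454137 ]), 'attitude': array([ 0.28482922,  0.82879125, -0.45675648, -0.15280998])}
top {'vfov': 52.967797073366285, 'cx': 330.6324875657938, 'cy': 239.94173676875292, 'eye': array([ 0.47604929, -0.052774  ,  1.31201689]), 'attitude': array([-0.69972525,  0.71293888, -0.03312783,  0.03170605])}
wrist {'vfov': 67.7176193858993, 'cx': 318.64739520692626, 'cy': 236.0895533297263, 'eye': array([ 0.30888611, -0.57639802,  0.38446374]), 'attitude': array([ 0.8186899 , -0.55651993, -0.0803882 ,  0.11649102])}
0.15 [ 9.82206582e-01  1.87802252e-01 -9.78358412e-05 -7.30751421e-04] 0.0188
```

View pics/top0.png

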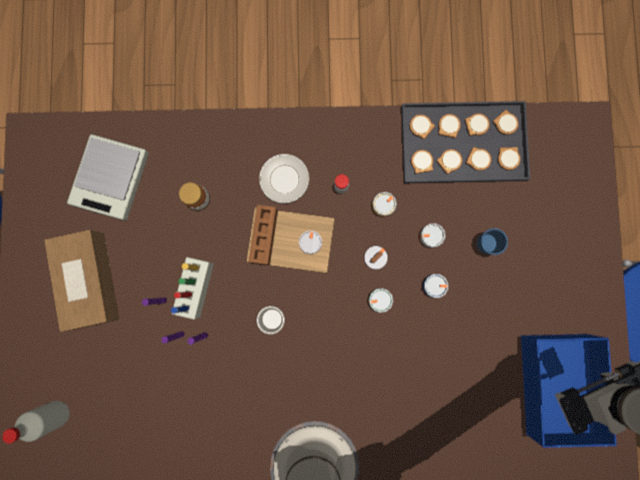

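View pics/scene0.png

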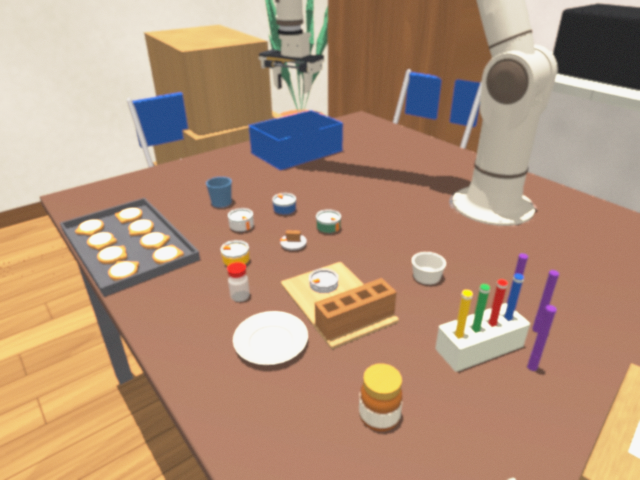

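The top view shows the drainer with yellow, green, red and blue pens at about (190,288). Three purple look-alike pens stand beside it at (154,301), (174,337) and (198,338). The seat is at (311,242) and the pen block at (262,236). The four tins are at (385,204), (433,236), (436,286) and (381,300), and the lid is at (376,258). The plate, red-capped spice jar, ramekin, cup and amber jar are the bystanders.

```bash
cat > h.py <<'E'
from bench import manip, effector, viewer
import numpy as np, cv2
from scipy.spatial.transform import Rotation as R
def K(c):
    f=240/np.tan(np.radians(c['vfov']/2)); return f,c['cx'],c['cy']
def px2w(c,u,v,z):
    f,cx,cy=K(c); d=R.from_quat(c['attitude']).apply([(u-cx)/f,(v-cy)/f,1.]); e=np.array(c['eye'])
    return e+d*(z-e[2])/d[2]
def w2px(c,p):
    f,cx,cy=K(c); q=R.from_quat(c['attitude']).inv().apply(np.array(p)-c['eye']); return q[...,:2]/q[...,2:]*f+[cx,cy]
def down(yaw):  # tool pointing down, tool y (closing) axis at world angle yaw
    z=np.array([0,0,-1.]); y=np.array([np.cos(yaw),np.sin(yaw),0]); x=np.cross(y,z)
    return R.from_matrix(np.stack([x,y,z],1)).as_quat()
E
python3 - <<'E'
from h import *
c=viewer.get_calibration("top"); im=cv2.imread("pics/top0.png")
cv2.imwrite("pics/t1.png",cv2.resize(im[185:325,290:470],None,fx=4.2,fy=4.2,interpolation=cv2.INTER_CUBIC))
cv2.imwrite("pics/t2.png",cv2.resize(im[195:345,135:345],None,fx=3.8,fy=3.8,interpolation=cv2.INTER_CUBIC))
for n,u,v,z in [("yel",385,204,.039),("wh",433,236,.039),("bl",436,286,.039),("gr",381,300,.039),("lid",376,258,.04),("seat",311,242,.029),("drainer",192,288,.055),("block",262,236,.065)]:
    print(n,px2w(c,u,v,z).round(3))
E
```

```text
yel [ 0.687 -0.204  0.039]
wh [ 0.599 -0.329  0.039]
bl [ 0.466 -0.331  0.039]
gr [ 0.432 -0.186  0.039]
lid [ 0.543 -0.175  0.04 ]
seat [ 0.589 -0.004  0.029]
drainer [0.473 0.306 0.055]
block [0.604 0.122 0.065]
```

View pics/t2.png

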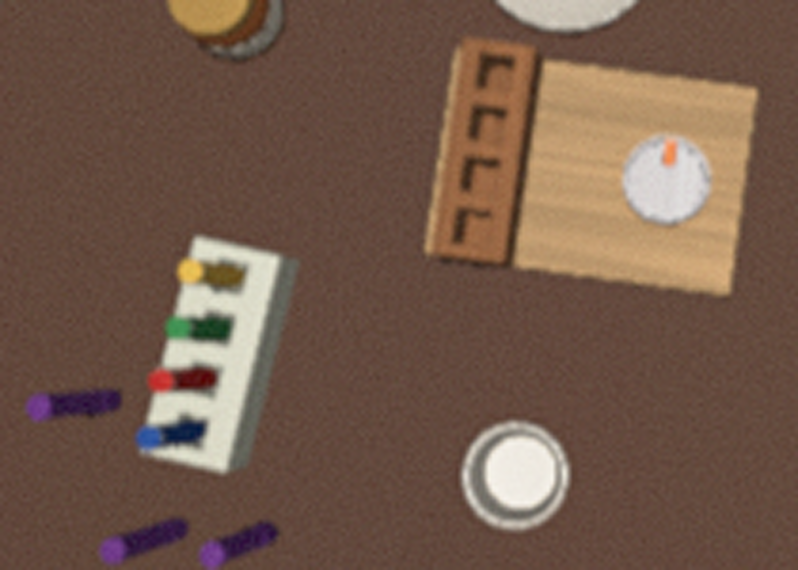

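```bash
python3 - <<'E'
from h import *
c=viewer.get_calibration("top")
g=lambda x,y,z:px2w(c,135+x/3.8,195+y/3.8,z).round(4)
for n,x,y in [("Y",190,271),("G",178,328),("R",161,380),("B",149,437),("p1",40,407),("p2",113,551),("p3",213,553)]: print(n,g(x,y,.145 if n in"YGRB" else .135))
print("drainer",[g(*p,.055)[:2] for p in [(197,237),(284,253),(228,470),(140,455)]])
B=[g(*p,.065)[:2] for p in [(460,38),(540,45),(507,264),(427,252)]]
print("block",B,np.mean(B,0))
S=g(667,180,.029); k=g(671,152,.029); print("seat",S,k)
# predicted tool-camera
w=viewer.get_calibration("wrist"); T=R.from_quat(manip.current_tcp_rot())
print("cam in tool",T.inv().apply(w['eye']-manip.current_tool_pos()),(T.inv()*R.from_quat(w['attitude'])).as_matrix().round(3))
for p,y in [((.47,.31,.2),-1.8),((.6,.12,.2),0),((.6,.12,.2),np.pi/2),((.687,-.2,.2),0),((.687,-.2,.2),1.57)]:
    for s in (0,np.pi): print(p,y+s,manip.solve_ik(p,down(y+s)))
E
```

```text
Y [0.5259 0.2974 0.145 ]
G [0.4898 0.3047 0.145 ]
R [0.4572 0.3152 0.145 ]
B [0.4216 0.3224 0.145 ]
p1 [0.4414 0.3953 0.135 ]
p2 [0.3499 0.3476 0.135 ]
p3 [0.3475 0.2843 0.135 ]
drainer [array([0.553 , 0.3198]), array([0.5408, 0.26  ]), array([0.3941, 0.2974]), array([0.4053, 0.3573])]
block [array([0.6862, 0.137 ]), array([0.6803, 0.082 ]), array([0.53  , 0.1058]), array([0.5392, 0.1602])] [0.608925 0.12125 ]
seat [ 0.5885 -0.0026  0.029 ] [ 0.6083 -0.0057  0.029 ]
cam in tool [ 7.45043878e-02 -1.50404037e-05 -1.58533724e-01] [[-0.001 -0.96  -0.28 ]
 [ 1.    -0.001 -0.001]
 [ 0.    -0.28   0.96 ]]
(0.47, 0.31, 0.2) -1.8 [-0.64265787  0.34159705  0.01461178  1.81266099 -0.00586483  0.98737621
 -2.42565939]
(0.47, 0.31, 0.2) 1.341592653589793 [ 0.27301884  0.71821294 -1.2993632   1.78388373  0.73688878  1.2327146
  0.10550054]
(0.6, 0.12, 0.2) 0 [ 0.49598904  0.66845164 -1.07217542  1.66391532  0.62538234  1.19386123
 -0.72799515]
(0.6, 0.12, 0.2) 3.141592653589793 [ 0.59122203  0.81910853 -1.30251327  1.66133639  0.81599454  1.31336447
  2.28040623]
(0.6, 0.12, 0.2) 1.5707963267948966 [ 0.33047921  0.54475476 -0.78617217  1.66896291  0.42269995  1.10604027
  0.99403184]
(0.6, 0.12, 0.2) 4.71238898038469 [ 0.49770194  0.67033098 -1.07560904  1.6638666   0.62804739  1.19527018
 -2.30072383]
(0.687, -0.2, 0.2) 0 [ 0.75087975  0.75574597 -0.84425193  1.3778558   0.56896682  1.25813389
 -0.12950437]
(0.687, -0.2, 0.2) 3.141592653589793 [-0.43704031  1.03037824  1.35012229  1.42693222 -1.00097352  1.45856759
 -2.2459548 ]
(0.687, -0.2, 0.2) 1.57 [ 0.83585502  0.83669968 -1.03311015  1.37458066  0.71718682  1.32602325
  1.35409649]
(0.687, -0.2, 0.2) 4.711592653589793 [ 0.58372487  0.66552934 -0.53764711  1.38472298  0.34820828  1.18566114
 -1.56194078]
```

View pics/t1.png

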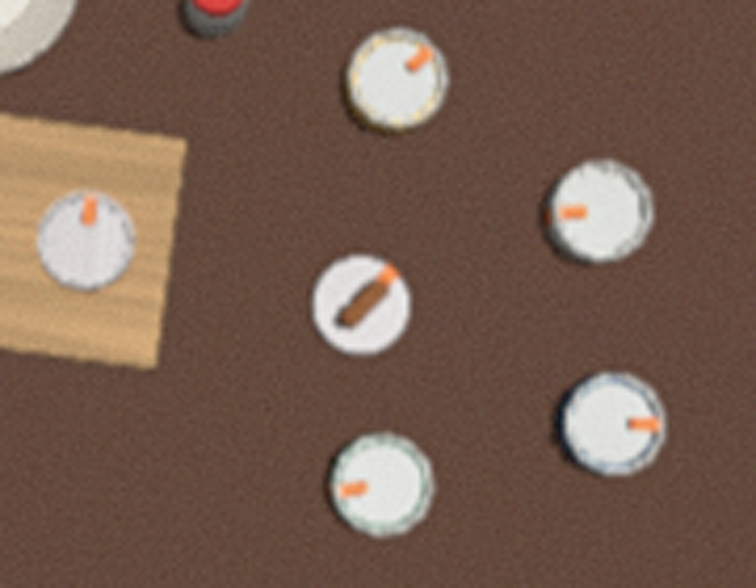

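Crop t1 shows four tins, each with an orange key: yellow (398,78), white (602,212), blue (613,423) and green (381,485). The lid is at (362,303), handle included. Crop t2 gave the pens, and the purple ones are decoys. Next is a close look over the drainer.

```bash
python3 - <<'E'
from h import *
import json
t=manip.current_clock()
manip.move_pose([.473,.309,.30],down(1.33)); print(manip.current_clock()-t, manip.current_q())
c=viewer.get_calibration("wrist"); im=viewer.get_image("wrist"); cv2.imwrite("pics/w1.png",im[:,:,::-1])
json.dump({k:np.array(v).tolist() for k,v in c.items()},open("w1.json","w"))
E
```

```text
3.3000000000000003 [ 0.29523738  0.56026012 -1.29436481  1.66474428  0.55218173  1.34544976
  0.23866152]
```

View pics/w1.png

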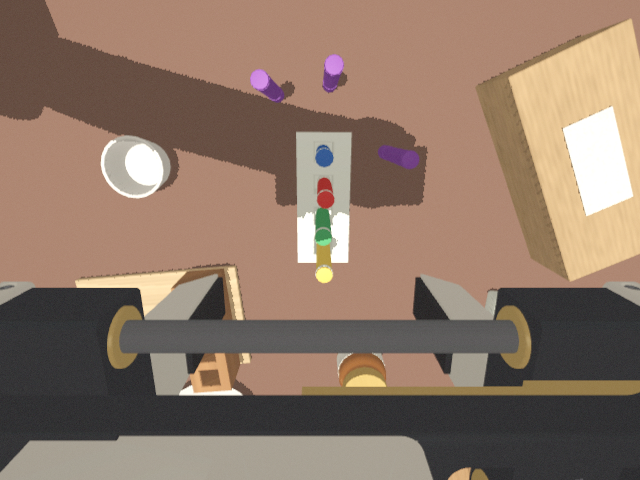

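The wrist view shows the pens in one row, with tops near Y(324,274), G(323,237), R(326,199) and B(324,158). They are almost upright. I'll enlarge it for the leans.

```bash
python3 - <<'E'
from h import *
im=cv2.imread("pics/w1.png")
a=im[125:290,280:370]
cv2.imwrite("pics/w1c.png",cv2.rotate(cv2.resize(a,None,fx=4.8,fy=4.8,interpolation=cv2.INTER_CUBIC),cv2.ROTATE_90_COUNTERCLOCKWISE))
E
```

```text
(no output)
```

View pics/w1c.png

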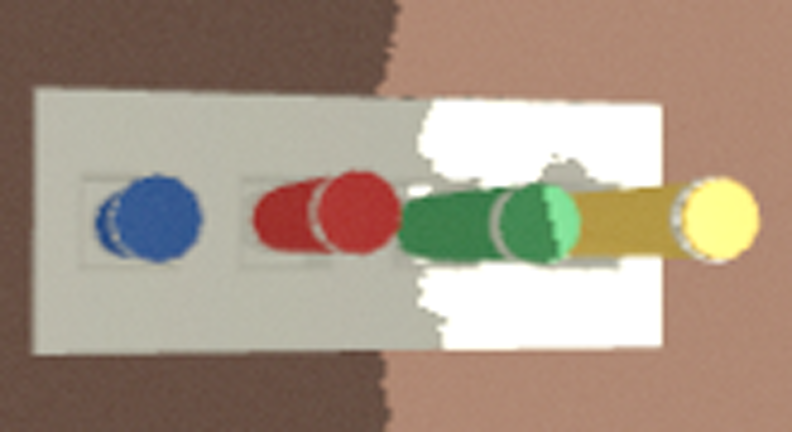

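```bash
python3 - <<'E'
from h import *
import json
c={k:np.array(v) for k,v in json.load(open("w1.json")).items()}
g=lambda p,z:px2w(c,370-p[1]/4.8,125+p[0]/4.8,z)
for n,t,b in [("Y",(716,219),None),("G",(538,223),(434,224)),("R",(357,213),(288,216)),("B",(158,219),(131,222))]:
    T=g(t,.145); print(n,T.round(4), (g(b,.055)-T).round(4) if b else '')
C=[g(p,.055)[:2] for p in [(35,88),(35,354),(663,104),(663,347)]]; print(np.round(C,4),np.mean(C,0))
E
```

```text
Y [0.5255 0.3001 0.145 ] 
G [0.4899 0.308  0.145 ] [ 0.0008  0.0008 -0.09  ]
R [0.4565 0.3181 0.145 ] [ 0.0005  0.0009 -0.09  ]
B [0.4213 0.3255 0.145 ] [ 0.0004  0.0007 -0.09  ]
[[0.4085 0.3605]
 [0.394  0.3023]
 [0.555  0.324 ]
 [0.5403 0.265 ]] [0.4744133  0.31295289]
```

The pens are upright to within about 1 mm over 90 mm. Now I'll measure the caddy from close up.

```bash
python3 - <<'E'
from h import *
import json
manip.move_pose([.64,.06,.33],down(1.41))
c=viewer.get_calibration("wrist"); im=viewer.get_image("wrist"); cv2.imwrite("pics/w2.png",im[:,:,::-1])
json.dump({k:np.array(v).tolist() for k,v in c.items()},open("w2.json","w"))
p=[w2px(c,q) for q in [(.52,-.05,.03),(.52,.17,.03),(.7,-.05,.03),(.7,.17,.03)]]; print(np.round(p))
cv2.imwrite("pics/w2c.png",cv2.resize(im[60:290,160:470,::-1],None,fx=2.55,fy=2.55,interpolation=cv2.INTER_CUBIC))
print(manip.current_clock())
E
```

```text
[[212. 112.]
 [393.  81.]
 [244. 251.]
 [406. 226.]]
4.7083
```

View pics/w2c.png

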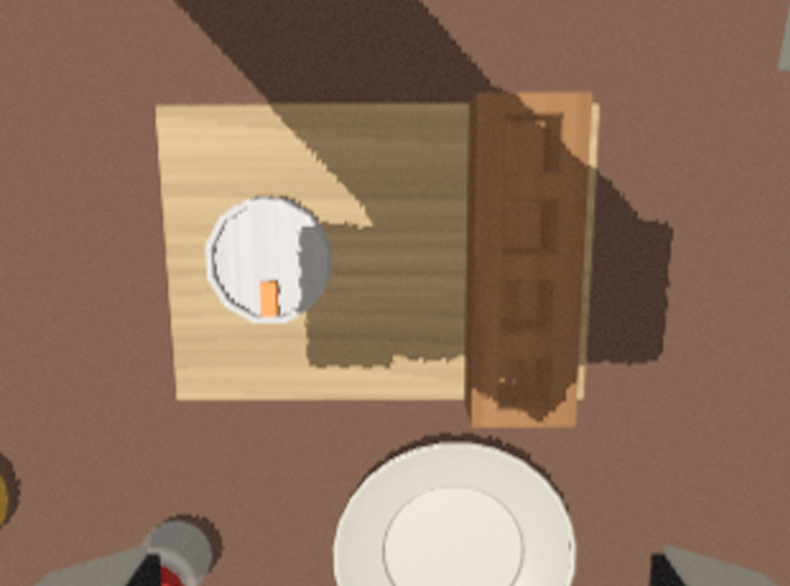

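The caddy shows clearly: seat rim centre (268,260), key (269,298), and wells at (533,144), (530,226), (528,305) and (526,383).

```bash
python3 - <<'E'
from h import *
import json
c={k:np.array(v) for k,v in json.load(open("w2.json")).items()}
g=lambda x,y,z:px2w(c,160+x/2.55,60+y/2.55,z).round(4)
W=np.array([g(*p,.065) for p in [(533,144),(530,226),(528,305),(526,383)]]); print(W, W.mean(0))
print(np.diff(W,axis=0))
S=g(268,260,.029);k=g(269,298,.029); print(S,k,np.arctan2(*(k-S)[[1,0]]))
print([g(*p,.01) for p in [(156,105),(177,400)]],[g(*p,.065) for p in [(592,92),(577,427)]])
E
```

```text
[[0.5562 0.1326 0.065 ]
 [0.5909 0.1271 0.065 ]
 [0.6261 0.1219 0.065 ]
 [0.6625 0.1165 0.065 ]] [0.608925 0.124525 0.065   ]
[[ 0.0347 -0.0055  0.    ]
 [ 0.0352 -0.0052  0.    ]
 [ 0.0364 -0.0054  0.    ]]
[0.589  0.0016 0.029 ] [ 0.6074 -0.0017  0.029 ] -0.17746115985889896
[array([ 0.5078, -0.0408,  0.01  ]), array([ 0.6549, -0.0645,  0.01  ])] [array([0.539 , 0.1605, 0.065 ]), array([0.6879, 0.1381, 0.065 ])]
```

```bash
cat >> h.py <<'E'
A=-.155                                   # caddy yaw
ex,ey=np.array([np.cos(A),np.sin(A)]),np.array([-np.sin(A),np.cos(A)])
BLOCK=np.array([.609,.1235])
HUE=dict(Y=(20,38),G=(45,85),R=(170,190),B=(100,122))
def see(name):
    c=viewer.get_calibration("wrist"); im=viewer.get_image("wrist"); cv2.imwrite(f"pics/{name}.png",im[:,:,::-1]); return c,im
def frac(c,im,p,col):
    u,v=w2px(c,p); m=np.zeros(im.shape[:2],np.uint8); cv2.circle(m,(int(u),int(v)),5,1,-1)
    h=cv2.cvtColor(im,cv2.COLOR_RGB2HSV).astype(int); H=h[...,0]; lo,hi=HUE[col]
    ok=((H>=lo)&(H<=hi)|((H+180)<=hi))&(h[...,1]>90)
    return ok[m>0].mean(),(int(u),int(v))
def pen(col,top,yaw,well):
    x,y=top
    manip.move_pose([x,y,.23],down(yaw)); c,im=see(f"pen{col}")
    f,uv=frac(c,im,[x,y,.145],col); print(col,"match",f,uv)
    if f<.7: return False
    manip.servo_line([x,y,.096],vel=.12); effector.close(f_grip=15)
    g=manip.current_finger_gap(); print("gap",g)
    if not .012<g<.02: return False
    manip.servo_line([x,y,.22],vel=.2)
    w=BLOCK+ex*(-.054+.036*well)
    manip.move_pose([*w,.22],down(np.pi/2+A)); 
    manip.servo_line([*w,.175],vel=.12); see(f"pre{col}")
    manip.servo_line([*w,.104],vel=.08); print("F",np.round(manip.current_force(),1),manip.current_finger_gap(),manip.current_tool_pos())
    return True
def letgo(z=.23):
    effector.open_jaws(); p=manip.current_tool_pos(); manip.servo_line([p[0],p[1],z],vel=.2); print("t",manip.current_clock())
E
python3 - <<'E'
from h import *
print(pen("Y",(.5257,.2990),1.327,3))
E
```

```text
Y match 1.0 (320, 241)
gap 0.015251282234113909
F [0.2 0.1 0.1] 0.015999640700987007 [0.66271284 0.1154857  0.10462605]
True
```

The pen went in with no contact force. On to the next ones.

```bash
python3 - <<'E'
from h import *
letgo()
for col,top,yaw,w in [("G",(.4899,.3065),1.327,2),("R",(.4568,.3168),1.327,1),("B",(.4214,.324),1.68,0)]:
    if not pen(col,top,yaw,w): print("STOP",col); break
    if abs(manip.current_force()).max()>6: print("force"); break
    letgo()
E
```

```text
t 13.625
G match 1.0 (321, 241)
gap 0.0159536607843627
F [-0.3 -0.1 -0.6] 0.015875864289876918 [0.62714724 0.12106879 0.1045863 ]
t 22.4583
R match 1.0 (321, 241)
gap 0.015326403254122385
F [-0.4 -0.1 -0.8] 0.01540603540107602 [0.59157069 0.12662177 0.10452266]
t 31.3083
B match 1.0 (321, 241)
gap 0.01565869357828995
F [ 0.1 -0.3  0.5] 0.015911137455888576 [0.55603171 0.1321825  0.10448652]
t 40.175
```

All four pens are in. Next I'll take one hover and a metric rectified patch for each tin, the lid and the seat.

```bash
cat >> h.py <<'E'
def rect(c,im,ctr,z,half=.045,s=5000):
    "metric patch at height z: column = world x, row = world y, s px per m"
    q=np.array([[-1,-1],[1,-1],[1,1],[-1,1]])*half
    src=w2px(c,np.c_[q+ctr,np.full(4,z)]).astype(np.float32); n=int(2*half*s)
    return cv2.warpPerspective(im,cv2.getPerspectiveTransform(src,((q+half)*s).astype(np.float32)),(n,n),flags=cv2.INTER_CUBIC)
def measure(c,im,ctr,z,half=.045,s=5000):
    p=rect(c,im,np.array(ctr),z,half,s); g=cv2.medianBlur(cv2.cvtColor(p,cv2.COLOR_RGB2GRAY),7)
    C=cv2.HoughCircles(g,cv2.HOUGH_GRADIENT_ALT,1.5,400,param1=150,param2=.6,minRadius=int(.025*s),maxRadius=int(.033*s))
    h=cv2.cvtColor(p,cv2.COLOR_RGB2HSV); m=cv2.inRange(h,(4,130,120),(19,255,255))
    n,l,st,ce=cv2.connectedComponentsWithStats(m); j=1+np.argmax(st[1:,4]) if n>1 else 0
    k=np.array(ctr)+ce[j]/s-half; vis=p.copy(); cv2.circle(vis,tuple(ce[j].astype(int)),3,(255,0,255),-1)
    o=None
    if C is not None:
        x,y,r=C[0,0]; cv2.circle(vis,(int(x),int(y)),int(r),(255,0,0),1); cv2.circle(vis,(int(x),int(y)),2,(255,0,0),-1); o=(np.array(ctr)+np.array([x,y])/s-half,r/s)
    return o,k,vis
E
cat > look.py <<'E'
from h import *
T=dict(lid=(.543,-.175,.014),seat=(.589,.0,.029),Y=(.687,-.204,.039),W=(.599,-.329,.039),Bl=(.466,-.331,.039),G=(.432,-.186,.039))
V=[]
for n in ["seat","lid","Y","W","Bl","G"]:
    x,y,z=T[n]
    try: manip.move_pose([x,y,.22],down(1.41))
    except manip.PlanningError as e: print(n,e); continue
    c,im=see("tin"+n); o,k,v=measure(c,im,(x,y),z)
    if o: print(n,o[0].round(4),round(float(o[1]),4),"key",k.round(4),"r %.4f ang %.3f"%(np.hypot(*(k-o[0])),np.arctan2(*(k-o[0])[::-1])))
    else: print(n,None,k)
    V.append(cv2.resize(v,(260,260)))
cv2.imwrite("pics/mos.png",np.vstack([np.hstack(V[:3]),np.hstack(V[3:])])[:,:,::-1]); print(manip.current_clock())
E
python3 look.py
```

```text
seat None [ 0.60618836 -0.00200343]
lid None [ 0.51636953 -0.20891358]
Y [ 0.6855 -0.1989] 0.0288 key [ 0.6987 -0.2152] r 0.0210 ang -0.892
W [ 0.5966 -0.3278] 0.0305 key [ 0.5991 -0.3093] r 0.0187 ang 1.437
Bl [ 0.4648 -0.3304] 0.0307 key [ 0.4647 -0.3489] r 0.0185 ang -1.577
G [ 0.4296 -0.1839] 0.0267 key [ 0.4277 -0.1657] r 0.0183 ang 1.673
44.375
```

View pics/mos.png

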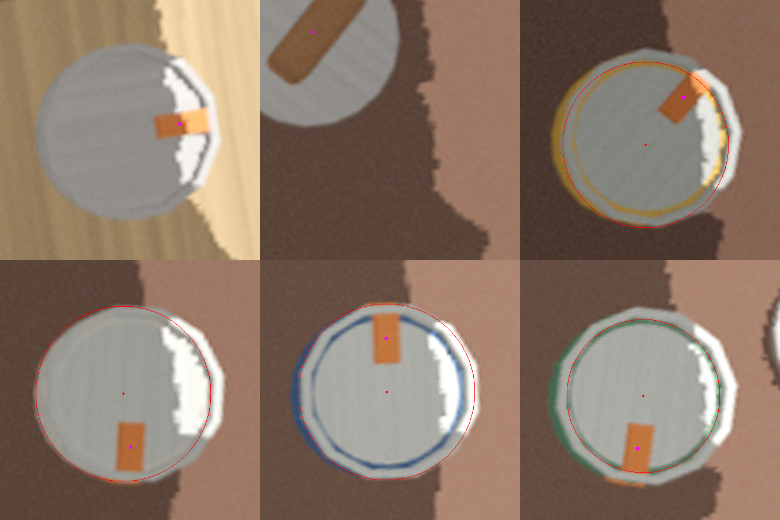

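Seat and tins are measured: rims clear, keys orange, and the blue tin is cleanest at about (389,392) in the mosaic. The lid has been knocked aside to roughly (.516,-.207), so I'll re-look later. I'll centre the blue tin by squeezing it on two axes, then look again to calibrate the camera bias.

```bash
cat >> h.py <<'E'
def key_rect(c,im,ctr,z,half=.045,s=5000):
    "centroid and long-axis direction (away from ctr) of orange key top"
    p=rect(c,im,np.array(ctr),z,half,s); h=cv2.cvtColor(p,cv2.COLOR_RGB2HSV)
    m=cv2.morphologyEx(cv2.inRange(h,(4,130,100),(22,255,255)),cv2.MORPH_CLOSE,np.ones((9,9)))
    Y,X=np.indices(m.shape); m[np.hypot(X-half*s,Y-half*s)>.0275*s]=0   # inside the rim
    m=cv2.morphologyEx(m,cv2.MORPH_OPEN,np.ones((9,9)))
    y,x=np.nonzero(m); q=np.c_[x,y]/s-half; ce=q.mean(0)
    w,v=np.linalg.eigh(np.cov((q-ce).T)); d=v[:,1]*np.sign(v[:,1]@ce)
    return ce,np.arctan2(ce[1],ce[0]),np.arctan2(d[1],d[0]),len(x)/s**2*1e6,2*np.sqrt(3*w)*1e3,p
def squeeze(xy,yaw,z=.010):
    manip.move_pose([*xy,.075],down(yaw)); manip.servo_line([*xy,z],vel=.1); effector.close(f_grip=6); g=manip.current_finger_gap()
    effector.open_jaws(); manip.servo_line([*xy,.075],vel=.2); print("gap",g)
E
python3 - <<'E'
from h import *
b=np.array([.4655,-.3303])
manip.move_pose([*b,.15],down(1.41))
squeeze(b,1.41); squeeze(b,1.41-np.pi/2)
manip.move_pose([*b,.22],down(1.41)); c,im=see("blue2"); print("tcp",manip.current_tool_pos())
r=key_rect(c,im,b,.039); print(*r[:5])
c2=cv2.resize(r[5],(600,600)); cv2.circle(c2,(300,300),207,(255,0,0),1); cv2.circle(c2,(300,300),3,(255,0,0),-1)
cv2.imwrite("pics/blue2c.png",c2[:,:,::-1]); print(manip.current_clock())
E
```

```text
gap 0.06143512112810233
gap 0.062091104661575705
tcp [ 0.46509612 -0.33001738  0.21911449]
[-0.00215017 -0.01872816] -1.6851054214958987 -1.597747513907893 139.2 [ 8.38893308 16.53523424]
53.2167
```

View pics/blue2c.png

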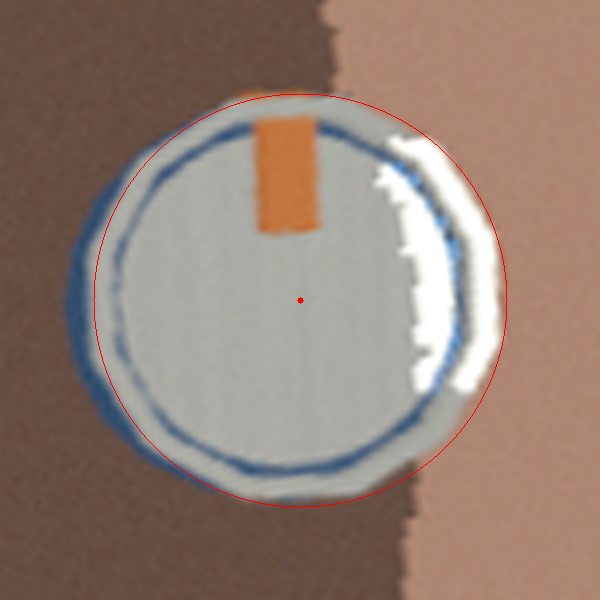

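The rim centre in the rectified patch is (291,297) rather than (300,300), so the camera bias is about (-1.0,-0.7) mm. The key points to -92.2°. Stacking blue now, with a force-guarded descent.

```bash
cat >> h.py <<'E'
SEAT=np.array([.5903,.0008])
def fz(): return np.array(manip.current_force())
def pick(xy,yaw,z,F=25,up=.2):
    manip.move_pose([*xy,max(.075,z+.06)],down(yaw)); manip.servo_line([*xy,z],vel=.12); effector.close(f_grip=F)
    g=manip.current_finger_gap(); print("grip gap",g); manip.servo_line([*xy,up],vel=.2); return g
def place(yaw,zs,hold,up=.2,seat=None):
    """lower so that the underside ends at zs; hold = TCP height above underside; search while blocked"""
    S=SEAT if seat is None else seat
    manip.move_pose([*S,max(up,zs+hold+.03)],down(yaw)); manip.servo_line([*S,zs+hold+.010],vel=.12)
    manip.sleep(.2); f0=fz()[2]
    offs=[(0,0,0)]+[(r*np.cos(a),r*np.sin(a),0) for r in (.0015,.003) for a in np.arange(0,6.2,np.pi/3)]+[(0,0,.06),(0,0,-.06)]
    for dx,dy,dw in offs:
        manip.servo_line([S[0]+dx,S[1]+dy,zs+hold+.0085],ori=down(yaw+dw),vel=.05)
        for z in np.arange(.007,-.0001,-.001):
            manip.servo_line([S[0]+dx,S[1]+dy,zs+hold+z],vel=.03); f=fz()[2]-f0
            if abs(f)>8: break
        print("off",dx,dy,dw,"z",round(z,4),"act",np.round(manip.current_tool_pos()-[*S,zs+hold],4),"df",round(f,1))
        if z<.0035: return True
    return False
E
python3 - <<'E'
from h import *
b=[.4655,-.3303]
if pick(b,1.41-np.pi/2,.010)>.055: print(place(1.41-np.pi/2+A+1.609,.022,.010)); print(fz(),manip.current_finger_gap(),manip.current_clock())
E
```

```text
grip gap 0.061508699611495486
off 0 0 0 z 0.0 act [0.0002 0.     0.0003] df 4.9
True
[-1.15308559 -0.38337383  3.40975043] 0.06137585655784962 62.1833
```

Blue is seated on the first try. White and green next, in the same way.

```bash
cat >> h.py <<'E'
BIAS=np.array([-.0012,-.0006])
def do_tin(n,meas,level):
    xy=np.array(meas)-BIAS; y1,y2=1.41,1.41-np.pi/2
    manip.move_pose([*xy,.15],down(y1))
    squeeze(xy,y1); squeeze(xy,y2)
    manip.move_pose([*xy,.22],down(y1)); c,im=see("tin2"+n); t=manip.current_tool_pos()[:2]
    ce,a1,a2,area,wd,p=key_rect(c,im,t+BIAS,.039); cv2.imwrite(f"pics/tin2{n}c.png",p[:,:,::-1])
    print(n,ce,"ang",a1,a2,area,wd)
    if abs(a1-a2)>.1 or not 115<area<165: print("CHECK"); return False
    k=(a1+a2)/2; yp=y2 if k<0 else y1
    if pick(xy,yp,.010)<.055: return False
    ok=place(yp+A-k,.022+.032*level,.010); print(ok,fz(),manip.current_clock())
    return ok
E
python3 - <<'E'
from h import *
letgo(.2)
for n,m,l in [("W",(.6002,-.3275),1),("G",(.4311,-.1836),2)]:
    if not do_tin(n,m,l): break
    letgo(.22)
E
```

```text
t 63.875
gap 0.06149673805955978
gap 0.06168031093054519
W [-0.00092204  0.01828923] ang 1.6211681541790488 1.6157489780076904 135.56 [ 8.34647562 16.13720484]
grip gap 0.06166338210123123
off 0 0 0 z 0.0 act [0.0002 0.     0.0003] df 3.6
True [-0.73904056 -0.60649338  1.59604051] 81.8
t 83.4333
gap 0.06197479832861688
gap 0.06232120561022477
G [-0.00260657  0.01817917] ang 1.7132079672897191 1.698006222939655 135.16 [ 8.34868709 16.17597227]
grip gap 0.06152712661839817
off 0 0 0 z 0.0 act [0.0002 0.0001 0.0002] df 2.1
True [-0.33976454 -0.63689948  1.15232904] 101.4417
t 102.9083
```

```bash
python3 - <<'E'
from h import *
if do_tin("Y",(.6875,-.2007),3): letgo(.22)
else: print("stop")
E
```

```text
gap 0.06184527478163315
gap 0.0619420721991046
Y [ 0.01196289 -0.01409749] ang -0.8671255536707823 -0.8744132462736018 145.07999999999998 [ 8.54863195 17.34389661]
grip gap 0.061454817604704004
off 0 0 0 z 0.0 act [0.0002 0.0001 0.0004] df 3.2
True [-0.71214231 -0.41424376  1.99082664] 120.5083
t 121.8167
```

All tins are stacked. Now I'll find the lid and check the stack.

```bash
python3 - <<'E'
from h import *
# stack seen from above here-ish, then lid
manip.move_pose([*(SEAT+[.0,-.06]),.33],down(1.41)); c0,im0=see("stack")
manip.move_pose([.516,-.207,.22],down(1.41)); c,im=see("lid2"); print(manip.current_tool_pos(),manip.current_clock())
p=rect(c,im,np.array([.516,-.207])+BIAS,.040); p=cv2.resize(p,(450,450)); 
p2=cv2.resize(rect(c,im,np.array([.516,-.207])+BIAS,.014),(450,450))
u,v=w2px(c0,[*SEAT,.157]); u,v=int(u),int(v); print(u,v)
q=cv2.resize(im0[max(0,v-120):v+120,max(0,u-130):u+230],None,fx=.62,fy=.62)
out=np.zeros((600,800,3),np.uint8); out[:390,:390]=cv2.resize(p,(390,390)); out[:390,400:790]=cv2.resize(p2,(390,390)); s=cv2.resize(q,(int(q.shape[1]*205/q.shape[0]),205)); out[393:598,:s.shape[1]]=s
cv2.imwrite("pics/lidc.png",out[:,:,::-1])
E
```

```text
[ 0.51779914 -0.20484305  0.22143846] 123.6167
382 207
```

View pics/lidc.png

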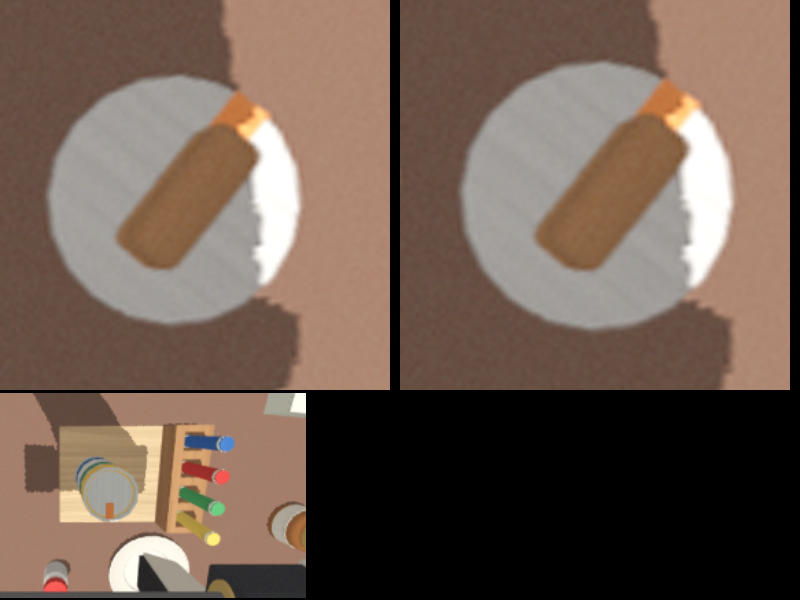

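The stack looks right and all four pens stand in their wells. The lid lies at about (.5163,-.207), with its handle at -50.6°.

```bash
python3 - <<'E'
from h import *
xy=np.array([.5163,-.207]); k=-.884
squeeze(xy,k,.018)
if .011<pick(xy,k+np.pi/2,.018,up=.23)<.017:
    print(place(A+np.pi/2,.150,.018,up=.23),fz(),manip.current_finger_gap(),manip.current_clock())
E
```

```text
gap 0.03584898223514708
grip gap 0.013673684231701223
off 0 0 0 z 0.0 act [-0.      0.     -0.0001] df 0.0
True [-0.29038571  0.32566402 -0.04854268] 0.014151398663061228 136.7167
```

```bash
python3 - <<'E'
from h import *
letgo(.28)
manip.move_pose([.55,-.25,.33],down(1.41))
im=viewer.get_image("scene"); cv2.imwrite("pics/sceneE.png",cv2.resize(im[190:400,200:480,::-1],None,fx=2.8,fy=2.8,interpolation=cv2.INTER_CUBIC))
c=viewer.get_calibration("scene"); print([((w2px(c,[*SEAT,z])-[200,190])*2.8).round() for z in (.19,.164)])
print(manip.current_clock())
E
```

```text
t 138.7167
[array([343.,  57.]), array([344.,  90.])]
139.7833
```

View pics/sceneE.png

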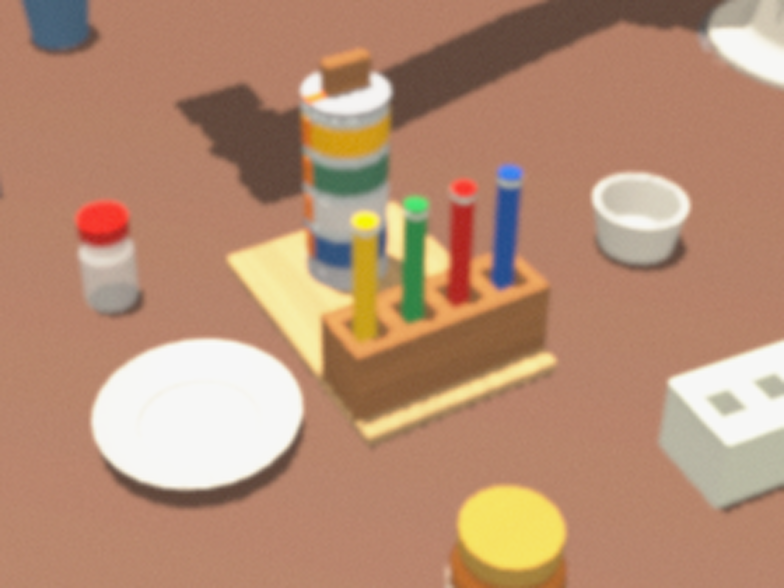

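The stack is closed. The handle top appears at (346,57), against a predicted seated position of (343,57), so the lid is fully home. Pens and marks are aligned.

```bash
python3 -c "
from bench import manip
print(manip.hand_in())"
```

```text
the job is handed in; nothing more can be done
None
```

The job is handed in: four pens stand in the wells, four tins are stacked on the seat with keys aligned, and the lid is seated on top, at about 140 s of the 210 s allowed. The hand-in returned no verdict, so my last check is the final camera view.

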